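# Tuck a slide carrier under the warmer's leaf and hold it flat

### The arm

A 6-joint arm with a two-finger parallel gripper is mounted at the origin on the work surface. World frame = base frame: x ahead of the robot, y to its left, z up, the work surface at z = 0. Lengths are in m, angles in degrees, forces in N, time in s.
With the tool pointing down it reaches from about 0.4 to 0.825 m from the base axis. Payload 7 kg.
Tool frame: the origin (TCP) lies on the centre line of the jaws, within the pads' length; the fingertips stand 17 mm ahead of it and the grasp point (between the pads) lies 2 mm behind it; z points along the fingers, y is the direction in which the jaws open and shut (so a half turn about z gives the same grasp; the last joint's range is limited). The gripper opens to 88 mm and grips with 3 to 60 N. Pads are 19 mm wide; open, the fingers measure 130 mm over their backs; the gripper's body (78 mm by 193 mm) begins 47 mm behind the grasp point.
Start: joints at [-57.634, 20.546, 0.682, 0, -70.136, -16.507], TCP at [0.184, -0.649, 0.244] pointing down, gripper open.
Joint ranges: [-176.03, 176.03], [-82.01, 121.73], [-58.28, 71.71], [-173.87, 95.51], [-174.79, -0.11], [-173.66, 173.66]. Speed limits (degrees/s): [136.94, 136.94, 172.46, 180, 180, 180].

### API

Orientations are given as [roll, pitch, yaw] about the fixed x, y, z axes, in that order (R = Rz(yaw) Ry(pitch) Rx(roll)).
In Python, from plant import telemetry, vision, close_job, recognise, silhouettes, place_of gives the robot as it stands.
- The arm moves only by the shell command python3 -m handwheel 'ROWS'. ROWS is JSON, a list that holds one entry, the list of rows, each a list of 5 numbers: the shift along the tool's x, y, z in m, then the turn about the tool's z in rad, then the closure, from 0 (fully open) to 1 (shut). In form: [[[tx, ty, tz, yaw, gripper], ...]]. A call has 1 to 20 rows; each row shifts and turns the commanded pose from where the row before left it, along the tool's axes as they then stand; what a row does not reach is not made up. A row lasts 1/12 s, in which the tool goes at most 41.7 mm and 7.16 degrees, less where a joint would pass 70% of its speed; a pose out of reach is approached as far as the arm can. A call with a gripper value outside its range is refused whole. The fingers move at their own pace and stop on an object; the grip force is fixed at half the most. Time passes only in rows, so rows that do not move let the fingers close. It gives the time, the measured TCP pose, the force and the opening at its end, in the units of the state.
- telemetry.get_obs(): the state, without advancing time (a new reading comes with each control period).
- vision.snapshot(name): name is "side" or "top"; returns a dict with "color" (420x560x3 uint8, red, green, blue), "mtx" (3x3 intrinsics, pixels), "cam_to_world" (4x4, takes a point from camera to world coordinates). Camera axes: x right, y down, z forward; pixel columns grow to the right and rows downward; lengths in m; the calibration is good to about 2 mm. A picture is of the moment at which its call begins. There is no depth.
- close_job(): hands the job in, once; it reports no verdict.
Trained networks look in a picture, given as the dict that the camera call returned (one of the last four; its "shot" number tells which), for a name from the list of things; names that differ only in an ending like _2 or _b are one class to them, and where a whole thing is asked for, a point or a joint stands for the part that bears it (a point fixed in the world has none). Each returns a list of dicts, best first, with "conf" (0 to 1); they miss things now and then, are a little off and sometimes report something else, mostly with a low value. They report only what shows in the picture. A call takes as long as a camera call. They do not tell look-alikes from the thing itself.
- recognise(name, picture): "xy" ([column, row] in pixels, amid what is visible of it).
- silhouettes(name, picture): "region" (420x560 bool, what is visible of it) and "xy" ([column, row] in pixels, amid what is visible of it).
- place_of(name, picture): "xy" ([column, row] in pixels: a listed point, or the origin of a listed thing).
The state is a dict: "clock": time; "joint_pos": joint angles; "qvel": joint speeds; "tau": joint torques, N m; "tool_pos": TCP position; "orientation": TCP orientation; "force": force on the tool from outside, world axes, zero at the start; "moment": the same for the moment, N m; "opening": finger opening in m.
Only numpy, scipy, OpenCV 4.12 (cv2) and the standard library are available. Lean on these libraries where they do the work, as an engineer would, in place of code of your own. Each camera call takes 0.05 s, during which the arm holds its last target.

### The job

Pick up the metal slide carrier by its upright rib, set it on the slide warmer's dark plate and slide its front edge under the thin hinged steel leaf, the whole width of that edge at least 2 cm in, without lifting the leaf. Finish while still holding the carrier: keep it pressed down flat on the plate with the gripper with a firm push of about 10 N, and do not let go. Leave the other things on the bench where they stand.

Things in the scene. Friction and masses are not known exactly. Their poses are not given: they have to be found in the camera images.
- carrier: Loose slide carrier of plain grey aluminium, about 0.2 kg: a flat plate 110 mm (its x) by 120 mm (its y) by 5 mm thick, with an upright rib. Origin: centre of the plate's underside. Its +x points to the front edge, the one to tuck; z is up. Two glass slides lie flush in the plate ahead of the rib.
- carrier_rib (a point): Centre of the carrier's upright rib, the place to grip: 30 mm behind the carrier's origin (at its x = -30 mm, y = 0) and 22.5 mm above the plate's underside. The rib is 12 mm thick along the carrier's x, 60 mm long along y, and stands 35 mm above the plate's upper face (its top is 40 mm above the underside). It stands 85 mm behind the front edge (centre to edge). Same axes as the carrier.
- carrier_left (a point): Left (+y) corner of the carrier's front edge, on the underside: at x = +55 mm, y = +60 mm of the carrier.
- carrier_right (a point): Right (-y) corner of the carrier's front edge, on the underside: at x = +55 mm, y = -60 mm of the carrier.
- warmer: Slide warmer, fixed to the bench: a low white box 280 mm (x) by 240 mm (y) with a flat dark rigid plate on top, 45 mm above the bench. Origin: on the bench, right below the middle of the leaf's free edge; the box reaches from x = -150 mm to +130 mm and 120 mm to each side (y) of it. Its +x points the way the carrier is slid in, from the open half of the plate to the leaf's hinge. The plate is bare from x = -148 mm to the leaf's edge at x = 0.
- leaf_edge (a point): Middle of the free edge of the leaf, on its underside: at x = 0, y = 0, 55 mm above the bench, that is 10 mm above the warmer's plate. The leaf is a steel sheet 4 mm thick, 220 mm wide (y) and 120 mm long, level, lapping over the rear half of the plate with a 10 mm gap below it; two 8 mm rubber stops stand in the gap at x = 60 mm, y = +-113 mm. A 12 mm high black knob stands on its upper face.
- leaf (a joint): Hinge of the leaf along the warmer's far edge (x = 120 mm): 0 rad lying down on its stops, growing as the free edge rises (0.06 rad is 7 mm at the edge). It lies by its own weight only (0.25 kg) and lifts easily.
- jar: Bystander: squat grey-glass staining jar with a lid, 54 x 64 mm, 62 mm tall, beyond the carrier's front edge. Origin: centre of its underside.
- slidebox: Bystander: flat slide box 36 x 91 mm, 28 mm tall, behind the carrier. Origin: centre of its underside.
- forceps: Bystander: steel forceps, 105 mm long, 6 mm high, lying in front of the warmer. Origin: its middle, on the bench.
There are look-alikes about, which are no part of the job. What is meant by the carrier is not blue, and is the larger of those in its own colour.

How it is judged (in metres and radians):
On the way, in this order (a step that is already met when the one before it is completed fails the run):
1. the carrier is lifted clear of the bench, held by the fingers (height (world z) of carrier above 0.035 m and contact force between the fingers and carrier above 1 N), for 0.1 s.
2. the whole front edge is at least 20 mm under the leaf, the carrier lying flat on the plate (x of each of carrier_left, carrier_right in the frame of warmer above 0.02 m and y of carrier_left in the frame of warmer below 0.112 m and y of carrier_right in the frame of warmer above -0.112 m and z of carrier in the frame of warmer between 0.042 and 0.049 m and angle between carrier's own z axis and vertical below 0.035 rad), for 0.2 s.
At the end, for the whole second after the job is handed in: Whole front edge 20 mm or more under the leaf and within 112 mm of its middle sideways; carrier flat on the plate (tilt under 0.035 rad, within 4 mm), at rest; leaf down (under 0.03 rad); gripper touching the carrier (over 3 N), which presses on the plate with over 5 N (all of step 2 and contact force between carrier and warmer above 5 N and contact force between the fingers and carrier above 3 N and value of joint leaf below 0.03 rad and linear speed of carrier below 0.02 m/s); the arm keeps its last pose, push and grip.
It fails at once if the leaf is lifted: more than 0.06 rad (7 mm at its edge) (value of joint leaf above 0.06 rad).
It fails at once if a bystander is moved more than 30 mm or tipped over (distance of any of jar, slidebox, forceps from where it was at the start of the episode above 0.03 m or angle between any of jar, slidebox, forceps's own z axis and vertical above 0.5 rad).
It also fails if it takes over 43 s, if anything falls off the work surface, if the arm or the gripper's body presses on something with over 40 N, if the wrist force passes 120 N, or if a joint passes its speed limit or range.

## Working session

There is one attempt and no reset: what is moved stays moved. The work goes in short steps, Python scripts to look and compute and a shell command to move; the robot and the scene stay as the last step left them, time stands still between calls to the robot, and variables do not carry over. Pictures are saved under pics/ and viewed, and the job is handed in when it is done.

```bash
ls; mkdir -p pics
python3 - <<'E'
from plant import telemetry, vision
import cv2
print(telemetry.get_obs())
for n in ("top","side"):
    p=vision.snapshot(n); cv2.imwrite(f"pics/{n}0.png",p["color"][:,:,::-1]); print(n,p["mtx"].tolist(),p["cam_to_world"].round(4).tolist(),p["shot"])
E
```

```text
pics
{'clock': 0.0, 'joint_pos': array([-5.76328386e+01,  2.05910247e+01,  6.32583445e-01, -2.16432535e-02,
       -7.01366020e+01, -1.65066417e+01]), 'qvel': array([ 0.01900137,  0.01900178,  0.08305307, -0.03633001,  0.03863847,
       -0.08542537]), 'tau': array([-3.73591929e-04, -5.82723820e+01,  2.93048304e+01,  6.99739963e+00,
        6.84063751e-03, -1.61254188e-04]), 'tool_pos': array([ 0.18432025, -0.64884601,  0.24261348]), 'orientation': array([ 1.79903092e+02, -7.49969659e-03, -1.64146845e+02]), 'force': array([-0.59150734, -0.27368566, -0.32701756]), 'moment': array([ 0.06608483, -0.01531601,  0.04334736]), 'opening': 0.08751244601265296}
top [[494.05855037076924, 0.0, 277.20216974720256], [0.0, 494.05855037076924, 209.48972881892703], [0.0, 0.0, 1.0]] [[0.0229, -0.9956, 0.0907, 0.4602], [-0.9995, -0.0245, -0.0174, -0.0258], [0.0196, -0.0903, -0.9957, 1.3081], [0.0, 0.0, 0.0, 1.0]] 1
side [[542.7815396493646, 0.0, 280.6402317837479], [0.0, 542.7815396493646, 209.85332689456632], [0.0, 0.0, 1.0]] [[-0.9845, -0.0808, 0.1554, 0.3747], [-0.1737, 0.5657, -0.8061, 0.8142], [-0.0228, -0.8207, -0.5709, 0.6762], [0.0, 0.0, 0.0, 1.0]] 2
```

View pics/top0.png

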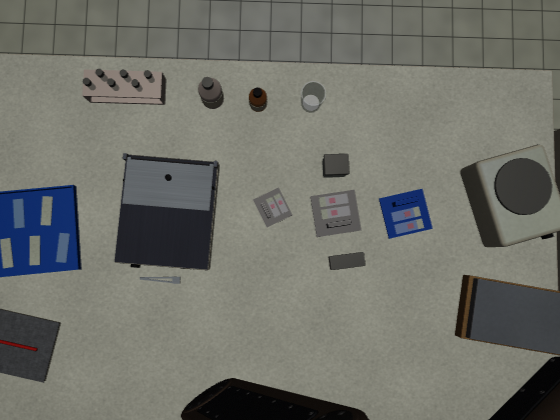

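View pics/side0.png

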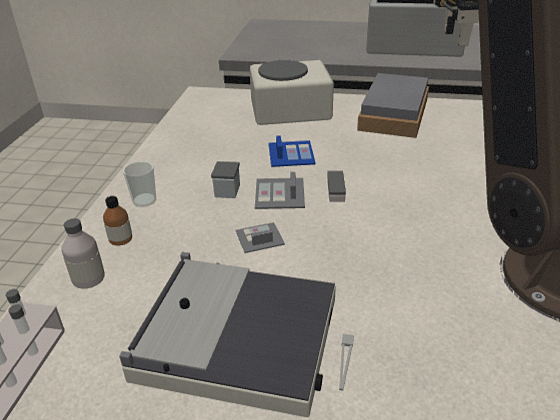

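The top view shows the larger grey carrier at about (335,213), with its rib on the near side at (338,224). The smaller grey look-alike is at (272,206) and the blue one at (405,213). The warmer is at (167,212), with the leaf on its far half and the leaf edge at about row 207. The jar is at (336,165), the slidebox at (347,261) and the forceps at (160,280).

```bash
cat > h.py <<'E'
import numpy as np, cv2
from plant import telemetry, vision, recognise, silhouettes, place_of
def w(p,xy,z):
    K=p["mtx"];T=p["cam_to_world"]
    d=T[:3,:3]@np.linalg.inv(K)@np.array([xy[0],xy[1],1.])
    s=(z-T[2,3])/d[2]; return (T[:3,3]+s*d)
def proj(p,X):
    T=p["cam_to_world"];c=T[:3,:3].T@(np.asarray(X,float)-T[:3,3]);u=p["mtx"]@c;return u[:2]/u[2]
E
python3 - <<'E'
from h import *
Z=dict(carrier=0,carrier_rib=.0225,carrier_left=0,carrier_right=0,warmer=0,leaf_edge=.055,jar=0,slidebox=0,forceps=0)
for n in ("top","side"):
    p=vision.snapshot(n)
    for k,z in Z.items():
        for d in place_of(k,p)[:3]: print(n,k,round(d["conf"],2),np.round(d["xy"],1),w(p,d["xy"],z)[:2].round(4))
    for k in ("carrier","warmer","leaf"):
        for d in silhouettes(k,p)[:3]:
            m=d["region"].astype(np.uint8)
            c=max(cv2.findContours(m,0,2)[0],key=cv2.contourArea)
            r=cv2.minAreaRect(c); b=cv2.boxPoints(r)
            print(" sil",k,round(d["conf"],2),m.sum(),b.round(1).tolist())
            if n=="top": print(np.array([w(p,q,dict(carrier=.005,warmer=.045,leaf=.059)[k])[:2] for q in b]).round(4).tolist())
E
python3 - <<'E'
import cv2
a=cv2.imread('pics/top0.png')
cv2.imwrite('pics/topz.png',cv2.resize(a[140:290,100:370],None,fx=2.9,fy=2.9,interpolation=cv2.INTER_CUBIC))
E
```

```text
top carrier 0.87 [406.2 211.1] [ 0.5835 -0.3934]
top carrier 0.81 [274.  204.6] [ 0.5922 -0.0399]
top carrier 0.58 [331.8 212.8] [ 0.5741 -0.1943]
top carrier_rib 0.68 [264.9 210.7] [ 0.5733 -0.0163]
top carrier_rib 0.67 [402.7 203.3] [ 0.6018 -0.3779]
top carrier_rib 0.65 [340.1 220. ] [ 0.5538 -0.2134]
top carrier_left 0.93 [276.2 188.8] [ 0.6347 -0.0448]
top carrier_left 0.93 [431.3 230. ] [ 0.5346 -0.4606]
top carrier_left 0.82 [308.2 192.6] [ 0.6267 -0.1304]
top carrier_right 0.86 [388.  235.4] [ 0.5175 -0.3448]
top carrier_right 0.75 [355.  186.3] [ 0.6468 -0.2556]
top carrier_right 0.62 [295.1 215. ] [ 0.5658 -0.0966]
top warmer 0.6 [171.  207.8] [0.5769 0.2327]
top leaf_edge 0.58 [166.1 205.6] [0.5773 0.2344]
top jar 0.73 [330.2 166.3] [ 0.6993 -0.1884]
top slidebox 0.58 [345.4 262. ] [ 0.4446 -0.232 ]
top forceps 0.63 [162.6 276.7] [0.3955 0.2469]
top forceps 0.22 [308.9 191.7] [ 0.6291 -0.1323]
 sil carrier 0.88 865 [[253.1999969482422, 199.39999389648438], [278.3999938964844, 186.8000030517578], [292.20001220703125, 214.39999389648438], [267.0, 227.0]]
[[0.6042, 0.0156], [
[... 1901 characters left out ...]
e forceps 0.64 [343.3 364.5] [0.3904 0.2572]
 sil carrier 0.95 1511 [[253.3000030517578, 175.0], [302.70001220703125, 172.39999389648438], [304.5, 206.89999389648438], [255.10000610351562, 209.5]]
 sil carrier 0.94 1029 [[235.39999389648438, 229.3000030517578], [279.0, 219.1999969482422], [284.70001220703125, 243.89999389648438], [241.10000610351562, 254.0]]
 sil carrier 0.77 1091 [[267.6000061035156, 136.5], [312.6000061035156, 134.0], [314.29998779296875, 163.89999389648438], [269.20001220703125, 166.39999389648438]]
 sil warmer 0.64 24331 [[113.80000305175781, 379.20001220703125], [141.8000030517578, 242.6999969482422], [341.8999938964844, 283.70001220703125], [314.0, 420.20001220703125]]
```

View pics/topz.png

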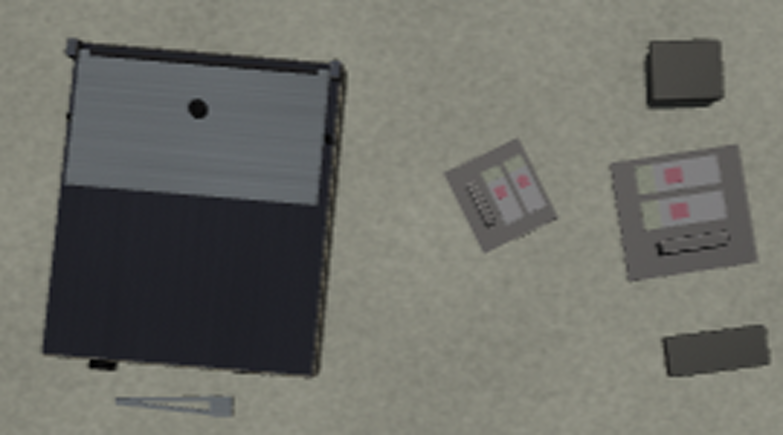

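```bash
cat >> h.py <<'E'
def se(P,X):
    x,y,a=P;c,s=np.cos(np.radians(a)),np.sin(np.radians(a));X=np.asarray(X,float)
    return np.c_[x+c*X[:,0]-s*X[:,1],y+s*X[:,0]+c*X[:,1],X[:,2]]
def box(x0,x1,y0,y1,z0,z1): return np.array([[x,y,z] for x in(x0,x1) for y in(y0,y1) for z in(z0,z1)])
CARR=[box(-.055,.055,-.06,.06,0,.005),box(-.036,-.024,-.03,.03,.005,.04)]
WARM=[box(-.15,.13,-.12,.12,0,.045),box(0,.12,-.11,.11,.055,.059)]
def mask(p,P,boxes,S=4):
    m=np.zeros((420*S,560*S),np.uint8)
    for b in boxes:
        u=np.array([proj(p,q) for q in se(P,b)])
        cv2.fillConvexPoly(m,cv2.convexHull(((u+.5)*S-.5).astype(np.float32)).round().astype(np.int32),1)
    return m
def edges(im,p,P,boxes,x0,y0,f,col):
    for b in boxes:
        u=np.array([(proj(p,q)-[x0,y0]+.5)*f-.5 for q in se(P,b)])
        for i in range(8):
            for j in range(i):
                if bin(i^j).count('1')==1: cv2.line(im,tuple(int(v) for v in u[i].round()),tuple(int(v) for v in u[j].round()),col,1)
E
cat > fit.py <<'E'
from h import *
from scipy.optimize import minimize
top=vision.snapshot("top");side=vision.snapshot("side")
def pick(k,p,X):
    e=proj(p,X); return min(silhouettes(k,p),key=lambda d:np.hypot(*(np.array(d["xy"])-e)))["region"]
def fit(k,boxes,P0,views):
    M=[(p,cv2.resize(pick(k,p,[P0[0],P0[1],.0]).astype(np.uint8),None,fx=4,fy=4,interpolation=0)) for p in views]
    def c(P):
        t=0
        for p,m in M:
            q=mask(p,P,boxes); t+=1-(q&m).sum()/(q|m).sum()
        return t
    s=np.array(P0)+np.array([[0,0,0],[.008,0,0],[0,.008,0],[0,0,4]])
    r=minimize(c,P0,method="Nelder-Mead",options=dict(initial_simplex=s,maxiter=150)); return r.x,r.fun
P0c=(.5736,-.2035,10.1);P0w=(.5745,.2335,-2.8)
for v in ([top],[side],[top,side]):
    print("car",*fit("carrier",CARR,P0c,v)); print("warm",*fit("warmer",WARM,P0w,v))
print("leaf",*fit("leaf",WARM[1:],P0w,[top]))
for n,p,(x0,y0,x1,y1) in(("top",top,(100,140,370,290)),("side",side,(110,160,360,410))):
    f=2.9 if n=="top" else 2.3
    im=cv2.resize(p["color"][y0:y1,x0:x1,::-1],None,fx=f,fy=f,interpolation=cv2.INTER_CUBIC)
    edges(im,p,P0c,CARR,x0,y0,f,(0,255,0));edges(im,p,P0w,WARM,x0,y0,f,(0,255,255))
    cv2.imwrite(f"pics/ov_{n}.png",im)
E
python3 fit.py
```

```text
car [ 0.5736 -0.2035 10.1   ] 1.0
warm [ 0.57341769  0.23434001 -3.1622846 ] 0.02108401786661329
car [ 0.57301605 -0.20633655 10.05997279] 0.05062985471083026
warm [ 0.57444146  0.2282705  -3.69497859] 0.03224585286078785
car [ 0.57301605 -0.20633655 10.05997279] 1.0506298547108304
warm [ 0.57422496  0.23293025 -3.40219373] 0.07045938869794643
leaf [ 0.57639297  0.23591972 -4.1391011 ] 0.036259598565033024
```

View pics/ov_top.png

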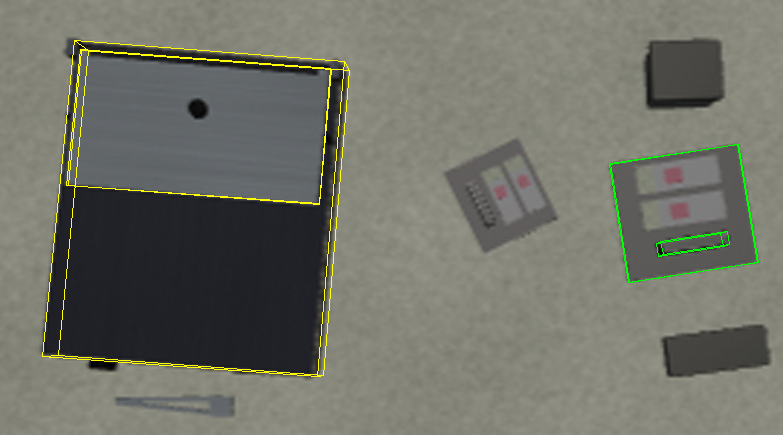

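View pics/ov_side.png

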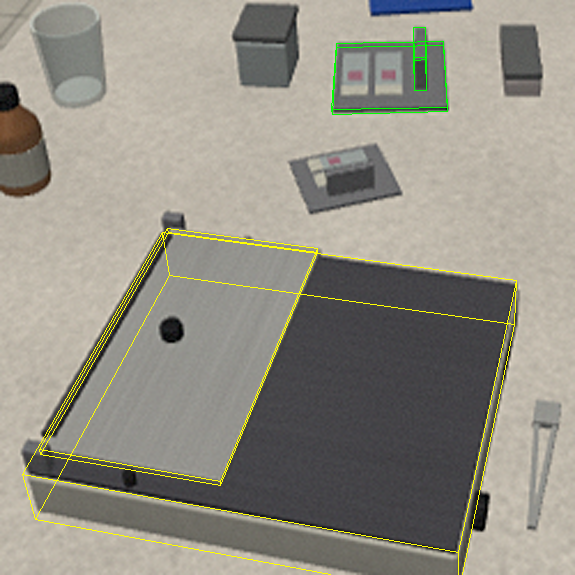

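The overlays match both pictures to about 1–2 px. Carrier pose is (0.5735, -0.2045, 10°) and warmer pose is (0.574, 0.2345, -3.3°). First I turn the tool.

```bash
python3 -m handwheel '[[[0,0,0,-0.122,0.5],[0,0,0,-0.122,0.5],[0,0,0,-0.122,0.5],[0,0,0,-0.122,0.5],[0,0,0,-0.122,0.5],[0,0,0,-0.122,0.5],[0,0,0,-0.122,0.5],[0,0,0,-0.122,0.5],[0,0,0,-0.122,0.5],[0,0,0,-0.122,0.5],[0,0,0,-0.122,0.5],[0,0,0,-0.122,0.5],[0,0,0,0,0.5]]]'
cat > go.py <<'E'
import sys
from h import *
o=telemetry.get_obs();X=np.array(eval(sys.argv[1]))  # target x,y,z,yaw
from scipy.spatial.transform import Rotation as R
Rm=R.from_euler("xyz",o["orientation"],degrees=True).as_matrix()
d=Rm.T@(X[:3]-o["tool_pos"]);dy=(X[3]-o["orientation"][2]+180)%360-180
print("t",o["clock"],"pos",o["tool_pos"].round(4),"rpy",o["orientation"].round(2),"j",o["joint_pos"].round(1),"F",o["force"].round(1),"open",round(o["opening"],4))
print("tool shift",d.round(4),"rows",np.linalg.norm(d)/.0417,"turn tool z rad",round(-np.radians(dy),4))
E
python3 go.py '[.544,-.2097,.15,-80]'
```

```text
clock: 3.03
tool_pos: [0.1845, -0.6493, 0.2435]
orientation: [-180.0, 0.0, -79.9]
force: [0.9, 0.9, -0.1]
opening: 0.0438
t 3.0333 pos [ 0.1845 -0.6493  0.2435] rpy [-180.      0.    -79.93] j [-57.6  20.5   0.7  -0.  -70.1  67.7] F [ 0.9  0.9 -0.1] open 0.0438
tool shift [-0.37   -0.4308  0.0936] rows 13.801928869108574 turn tool z rad 0.0012
```

```bash
python3 -m handwheel '[[[-0.023,-0.027,0.0058,0,0.5],[-0.023,-0.027,0.0058,0,0.5],[-0.023,-0.027,0.0058,0,0.5],[-0.023,-0.027,0.0058,0,0.5],[-0.023,-0.027,0.0058,0,0.5],[-0.023,-0.027,0.0058,0,0.5],[-0.023,-0.027,0.0058,0,0.5],[-0.023,-0.027,0.0058,0,0.5],[-0.023,-0.027,0.0058,0,0.5],[-0.023,-0.027,0.0058,0,0.5],[-0.023,-0.027,0.0058,0,0.5],[-0.023,-0.027,0.0058,0,0.5],[-0.023,-0.027,0.0058,0,0.5],[-0.023,-0.027,0.0058,0,0.5],[-0.023,-0.027,0.0058,0,0.5],[-0.023,-0.027,0.0058,0,0.5],[0,0,0,0,0.5],[0,0,0,0,0.5]]]'
python3 go.py '[.544,-.2097,.026,-80]'
```

```text
clock: 4.53
tool_pos: [0.5488, -0.2119, 0.1502]
orientation: [180.0, 0.0, -80.3]
force: [-1.7, 0.6, 0.0]
opening: 0.0437
t 4.5333 pos [ 0.5488 -0.2119  0.1502] rpy [ 1.7995e+02  1.0000e-02 -8.0320e+01] j [ -2.1  16.9 -17.7  -0.  -55.5  11.8] F [-1.7  0.6  0. ] open 0.0437
tool shift [-0.003   0.0043  0.1242] rows 2.980877042676809 turn tool z rad -0.0056
```

```bash
python3 -m handwheel '[[[-0.003,0.0043,0.02,-0.005,0.5],[0,0,0.03,0,0.5],[0,0,0.03,0,0.5],[0,0,0,0,0.5],[0,0,0,0,0.5]]]'
python3 go.py '[.544,-.2097,.026,-80]'
cat > pic.py <<'E'
import sys
from h import *
for n in sys.argv[2:]:
    p=vision.snapshot(n); u=proj(p,telemetry.get_obs()["tool_pos"]).astype(int)
    x0,y0=max(u[0]-100,0),max(u[1]-85,0)
    cv2.imwrite(f"pics/{sys.argv[1]}_{n}.png",cv2.resize(p["color"][y0:y0+150,x0:x0+200,::-1],None,fx=4,fy=4,interpolation=cv2.INTER_CUBIC))
E
python3 pic.py a side
```

```text
clock: 4.95
tool_pos: [0.5418, -0.212, 0.0702]
orientation: [179.8, 0.0, -80.1]
force: [0.2, -0.2, 0.8]
opening: 0.044
t 4.95 pos [ 0.5418 -0.212   0.0702] rpy [ 1.7981e+02  3.0000e-02 -8.0130e+01] j [ -2.1  21.6 -23.2   0.  -45.4  12. ] F [ 0.2 -0.2  0.8] open 0.044
tool shift [-0.0019 -0.0027  0.0442] rows 1.0620311139123222 turn tool z rad -0.0022
```

View pics/a_side.png

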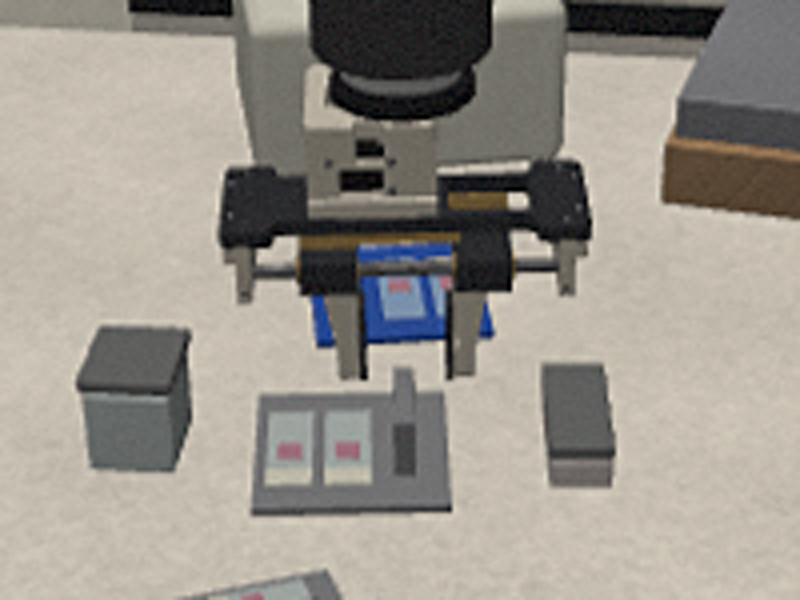

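The side view shows both fingertips straddling the rib, at about (405,370) in the crop. The jar and slidebox are clear of the gripper. Now I descend and grip.

```bash
python3 -m handwheel '[[[-0.001,-0.001,0.015,0,0.5],[0,0,0.015,0,0.5],[0,0,0.013,0,0.5],[0,0,0,0,0.5],[0,0,0,0,0.5],[0,0,0,0,1],[0,0,0,0,1],[0,0,0,0,1],[0,0,0,0,1],[0,0,0,0,1],[0,0,0,0,1],[0,0,0,0,1],[0,0,0,0,1]]]'
python3 go.py '[.544,-.2097,.026,-80]'; python3 pic.py b side
```

```text
clock: 6.08
tool_pos: [0.544, -0.2102, 0.0281]
orientation: [180.0, -0.0, -80.0]
force: [-2.9, 0.4, 5.9]
opening: 0.0118
t 6.0833 pos [ 0.544  -0.2102  0.0281] rpy [ 1.800e+02 -1.000e-02 -7.997e+01] j [ -1.9  24.9 -25.2   0.  -39.9  11.9] F [-2.9  0.4  5.9] open 0.0118
tool shift [-0.0004 -0.0001  0.0021] rows 0.05110380939587148 turn tool z rad 0.0005
```

View pics/b_side.png

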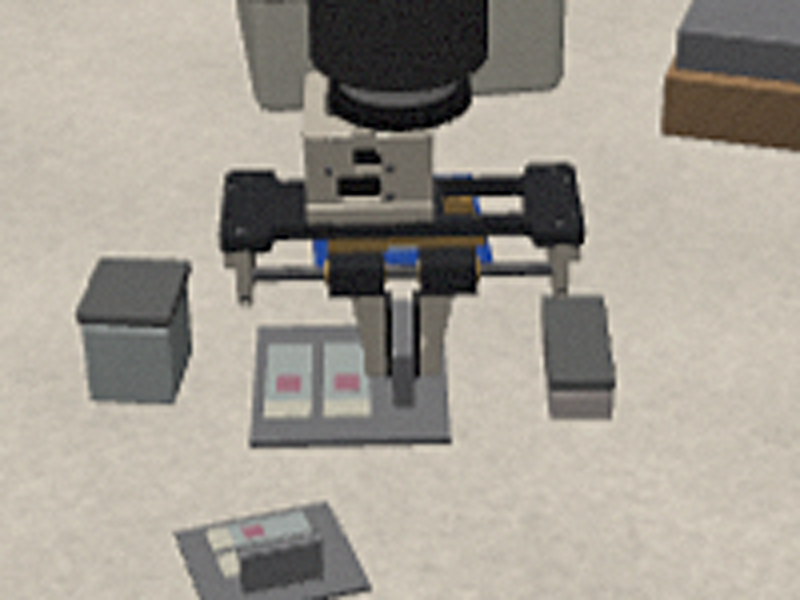

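The jaws are shut on the rib with 11.8 mm opening. Next I lift.

```bash
python3 -m handwheel '[[[0,0,-0.01,0,1],[0,0,-0.02,0,1],[0,0,-0.03,0,1],[0,0,-0.03,0,1],[0,0,-0.03,0,1],[0,0,0,0,1],[0,0,0,0,1]]]'
python3 go.py '[.544,-.2097,.026,-80]'; python3 pic.py c side top
```

```text
clock: 6.72
tool_pos: [0.545, -0.2101, 0.15]
orientation: [-179.8, -0.0, -80.0]
force: [-0.0, 0.2, -3.1]
opening: 0.0118
t 6.7167 pos [ 0.545  -0.2101  0.15  ] rpy [-1.7977e+02 -4.0000e-02 -7.9970e+01] j [ -1.9  16.4 -18.5  -0.  -54.9  11.9] F [-0.   0.2 -3.1] open 0.0118
tool shift [-0.0007  0.0015  0.124 ] rows 2.9730782205675523 turn tool z rad 0.0005
```

View pics/c_side.png

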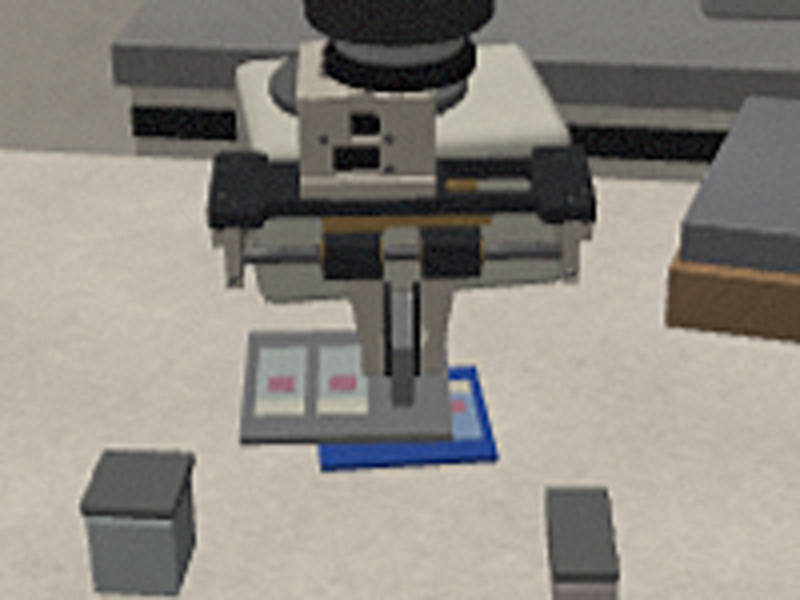

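The carrier is held level and clear of the bench. Now I turn it to line up with the warmer.

```bash
python3 -m handwheel '[[[0,0,0,0.058,1],[0,0,0,0.058,1],[0,0,0,0.058,1],[0,0,0,0.058,1],[0,0,0,0,1],[0,0,0,0,1]]]'
python3 go.py '[.4692,.2405,.13,-93.3]'
```

```text
clock: 7.32
tool_pos: [0.5432, -0.21, 0.1464]
orientation: [179.9, 0.0, -93.2]
force: [-1.0, 0.2, -1.7]
opening: 0.0121
t 7.3167 pos [ 0.5432 -0.21    0.1464] rpy [ 1.7985e+02  1.0000e-02 -9.3170e+01] j [ -1.9  16.7 -18.6  -0.  -54.9  -1.2] F [-1.   0.2 -1.7] open 0.0121
tool shift [-0.4457  0.0988  0.0167] rows 10.955572583016412 turn tool z rad 0.0022
```

```bash
python3 -m handwheel '[[[-0.0247,0.0055,0.0005,0,1],[-0.0247,0.0055,0.0005,0,1],[-0.0247,0.0055,0.0005,0,1],[-0.0247,0.0055,0.0005,0,1],[-0.0247,0.0055,0.0005,0,1],[-0.0247,0.0055,0.0005,0,1],[-0.0247,0.0055,0.0005,0,1],[-0.0247,0.0055,0.0005,0,1],[-0.0247,0.0055,0.0005,0,1],[-0.0247,0.0055,0.0005,0,1],[-0.0247,0.0055,0.0005,0,1],[-0.0247,0.0055,0.0005,0,1],[-0.0247,0.0055,0.0005,0,1],[-0.0247,0.0055,0.0005,0,1],[-0.0247,0.0055,0.0005,0,1],[-0.0247,0.0055,0.0005,0,1],[-0.0247,0.0055,0.0005,0,1],[-0.0247,0.0055,0.0005,0,1],[0,0,0,0,1],[0,0,0,0,1]]]'
python3 go.py '[.4692,.2405,.075,-93.3]'; python3 pic.py d side top
```

```text
clock: 8.98
tool_pos: [0.47, 0.2404, 0.1381]
orientation: [180.0, -0.0, -93.1]
force: [-0.9, -0.3, -2.5]
opening: 0.0117
t 8.9833 pos [0.47   0.2404 0.1381] rpy [ 1.7995e+02 -5.0000e-02 -9.3050e+01] j [ 48.4  12.3 -26.   -0.  -51.8 -51.4] F [-0.9 -0.3 -2.5] open 0.0117
tool shift [-0.0001  0.0007  0.0631] rows 1.5129157579398105 turn tool z rad 0.0043
```

View pics/d_side.png

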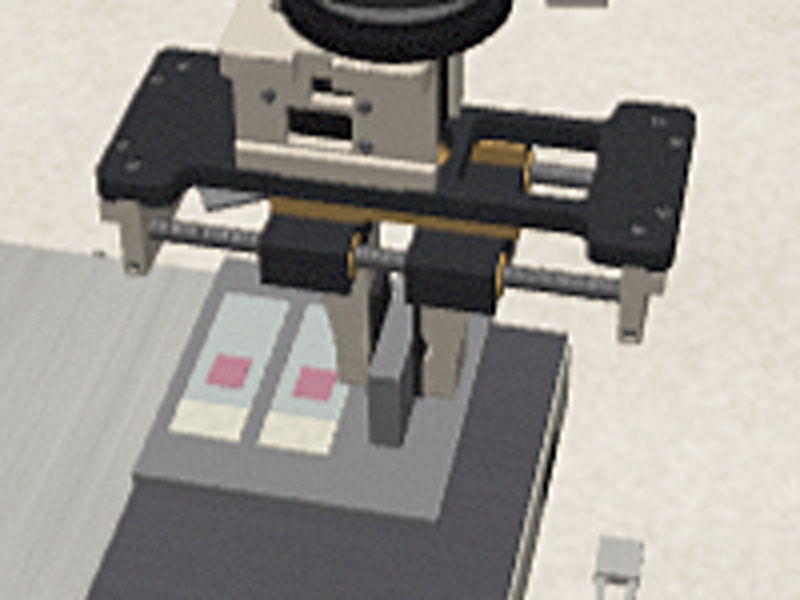

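View pics/d_top.png

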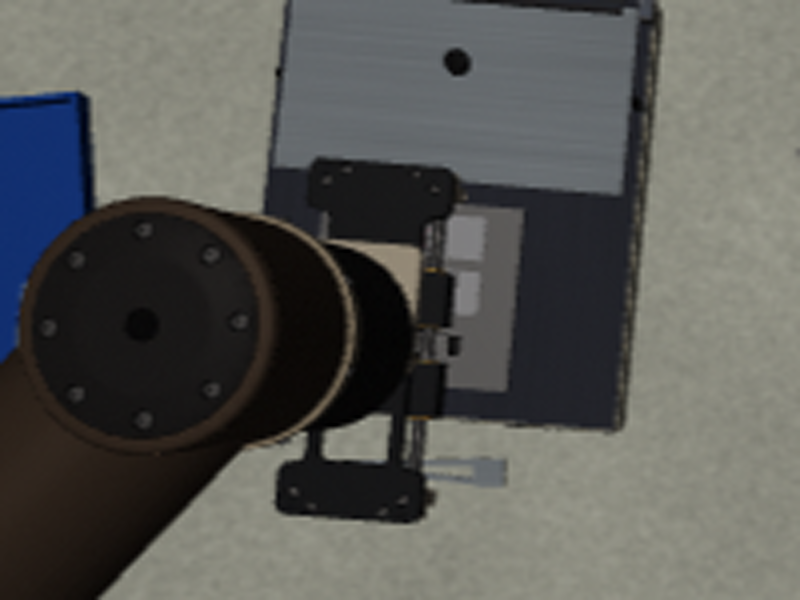

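The top view shows the carrier over the bare plate and parallel to the leaf, with its front edge about 20 mm short of it. Lowering it to just above contact.

```bash
python3 -m handwheel '[[[0,0,0.02,0.004,1],[0,0,0.02,0,1],[0,0,0.015,0,1],[0,0,0.004,0,1],[0,0,0,0,1],[0,0,0,0,1]]]'
python3 -m handwheel '[[[0,0,0.002,0,1],[0,0,0,0,1]]]'
python3 -m handwheel '[[[0,0,0.002,0,1],[0,0,0,0,1]]]'
```

```text
clock: 9.58
tool_pos: [0.4709, 0.239, 0.0802]
orientation: [-180.0, -0.0, -93.5]
force: [0.2, 0.1, -3.1]
opening: 0.0118
clock: 9.75
tool_pos: [0.471, 0.2396, 0.0785]
orientation: [-179.9, 0.1, -93.5]
force: [-0.4, 0.0, -2.6]
opening: 0.0115
clock: 9.92
tool_pos: [0.4706, 0.2395, 0.076]
orientation: [-180.0, 0.0, -93.5]
force: [0.2, -0.8, -3.0]
opening: 0.0118
```

```bash
python3 -m handwheel '[[[0,0,0.002,0,1],[0,0,0,0,1]]]'
python3 -m handwheel '[[[0,0,0.001,0,1],[0,0,0,0,1]]]'
python3 -m handwheel '[[[0,0,0.001,0,1],[0,0,0,0,1]]]'
```

```text
clock: 10.08
tool_pos: [0.4704, 0.2394, 0.0736]
orientation: [180.0, -0.0, -93.5]
force: [-0.2, -0.2, -1.8]
opening: 0.0116
clock: 10.25
tool_pos: [0.4705, 0.2394, 0.0731]
orientation: [-180.0, -0.0, -93.5]
force: [-2.1, -0.8, 1.3]
opening: 0.0119
clock: 10.42
tool_pos: [0.4705, 0.2394, 0.073]
orientation: [-180.0, 0.0, -93.5]
force: [-6.4, -1.7, 14.5]
opening: 0.0118
```

Contact is at TCP z ≈ 0.073, with a stiffness of about 13 N/mm. I ease off to a light touch, then slide in along tool -y.

```bash
python3 -m handwheel '[[[0,0,-0.0008,0,1],[0,-0.006,0,0,1],[0,-0.006,0,0,1],[0,-0.006,0,0,1],[0,0,0,0,1]]]'; python3 pic.py e side
```

```text
clock: 10.83
tool_pos: [0.4894, 0.2385, 0.073]
orientation: [-180.0, 0.0, -93.5]
force: [0.1, -1.7, 4.8]
opening: 0.0118
```

View pics/e_side.png

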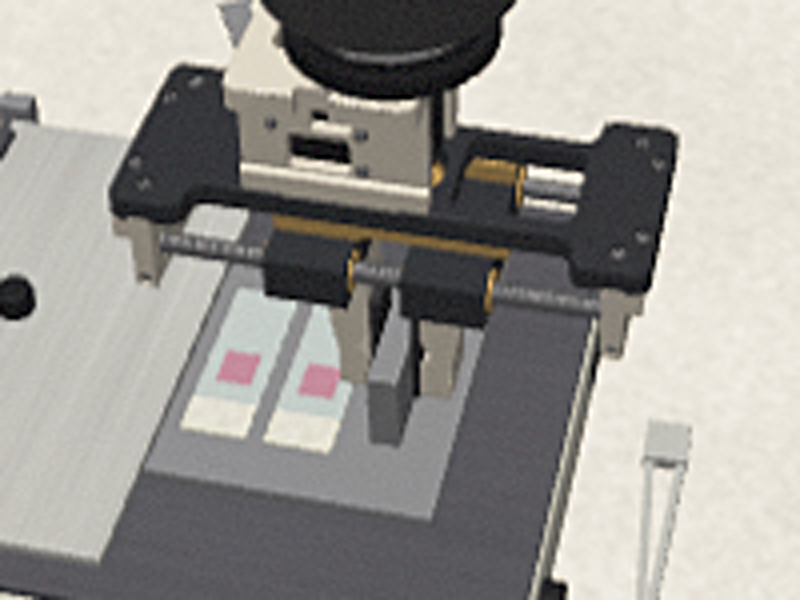

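The carrier lies flat, with its front edge level with and parallel to the leaf edge. I go on in.

```bash
python3 -m handwheel '[[[0,-0.006,0,0,1],[0,-0.006,0,0,1],[0,0,0,0,1]]]'; python3 -m handwheel '[[[0,-0.006,0,0,1],[0,-0.006,0,0,1],[0,-0.006,0,0,1],[0,-0.005,0,0,1],[0,0,0,0,1],[0,0,0,0,1]]]'; python3 pic.py f side top
```

```text
clock: 11.13
tool_pos: [0.5013, 0.2377, 0.0731]
orientation: [-180.0, 0.0, -93.5]
force: [-1.3, -0.7, 5.3]
opening: 0.012
clock: 11.63
tool_pos: [0.5241, 0.2362, 0.0731]
orientation: [-180.0, 0.0, -93.5]
force: [-0.5, -1.6, 4.1]
opening: 0.0118
```

View pics/f_side.png

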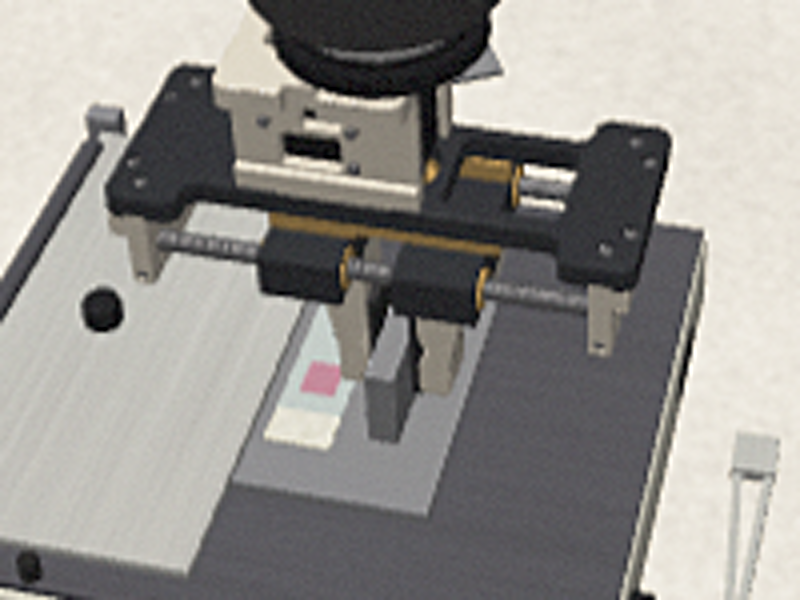

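View pics/f_top.png

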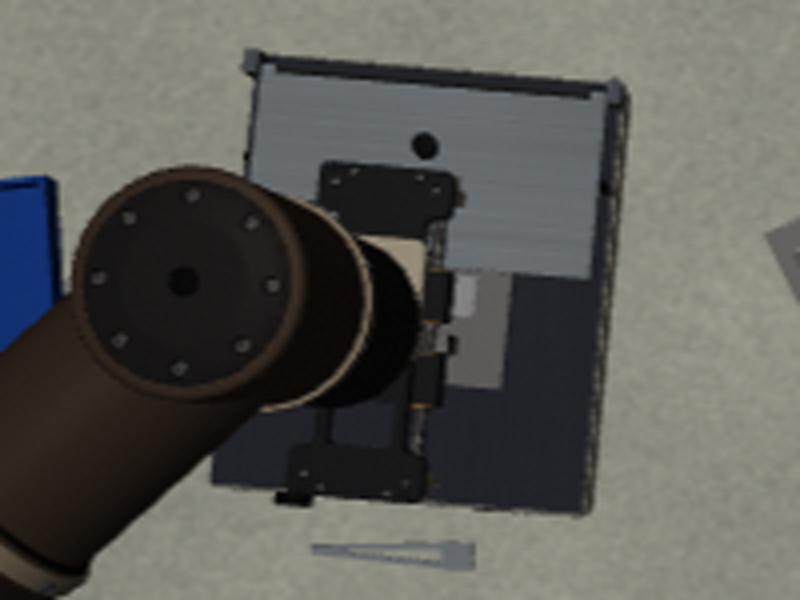

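The side view shows the first slide now under the leaf, which is still lying down. Pressing a bit more.

```bash
python3 -m handwheel '[[[0,0,0.0004,0,1],[0,0,0,0,1],[0,0,0,0,1],[0,0,0,0,1]]]'; python3 -m handwheel '[[[0,0,0,0,1],[0,0,0,0,1],[0,0,0,0,1],[0,0,0,0,1]]]'
```

```text
clock: 12.07
tool_pos: [0.5242, 0.2362, 0.0731]
orientation: [-179.9, 0.0, -93.5]
force: [-1.7, -2.4, 8.9]
opening: 0.0121
clock: 12.4
tool_pos: [0.5241, 0.2362, 0.073]
orientation: [-179.9, 0.0, -93.5]
force: [-0.7, -2.0, 8.2]
opening: 0.0117
```

Run:
```python
from h import *
P0w=(.574,.2345,-3.3);a=np.radians(-3.4);Pc=(.5241+.03*np.cos(a),.2362+.03*np.sin(a),-3.4)
C=[b+[0,0,.045] for b in CARR]
p=vision.snapshot("side");x0,y0,f=110,220,2.9
im=cv2.resize(p["color"][y0:y0+200,x0:x0+250,::-1],None,fx=f,fy=f,interpolation=cv2.INTER_CUBIC)
edges(im,p,Pc,C,x0,y0,f,(0,255,0));edges(im,p,P0w,WARM,x0,y0,f,(0,255,255));cv2.imwrite("pics/g.png",im)
c=se(Pc,[[.055,.06,0],[.055,-.06,0]]);w_=np.radians(-3.3)
for q in c: d=q[:2]-P0w[:2]; print(d[0]*np.cos(w_)+d[1]*np.sin(w_),-d[0]*np.sin(w_)+d[1]*np.cos(w_))
o=telemetry.get_obs();print(o["force"])
```

```text
0.035189474744712096 0.05867629184665738
0.0349800353408042 -0.06132352538293717
[-1.0598586  -1.51546884  9.15170021]
```

View pics/g.png

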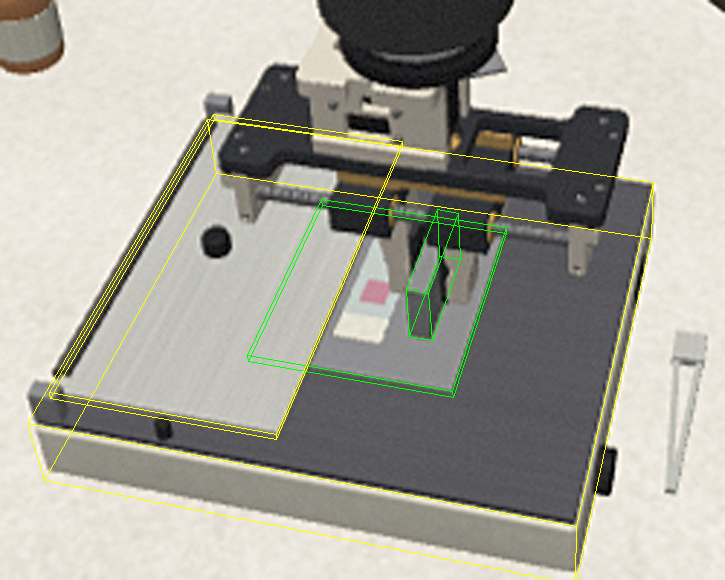

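The model overlay fits the carrier's visible edges and rib and the flat-lying leaf. By it the front corners are 35 mm under the leaf. The push reads about 9 N and is steady, so I hand in.

```bash
python3 -c "
from plant import close_job
print(close_job())"
```

```text
the job is handed in; nothing more can be done
None
```

The carrier is tucked under the leaf, pressed flat on the plate and still gripped. I handed the job in at about 12.5 s on the robot's clock, and no verdict was reported.

I gripped the larger grey carrier by its rib (jaw opening 11.8 mm), lifted it and set it on the bare part of the plate. I then slid it in under light contact and pressed down.

Last checks:
- **Front edge:** both corners were about 35 mm under the leaf, and within about 61 mm of its middle sideways. These figures come from the tool pose and the pose I fitted to the warmer.
- **Carrier and leaf:** the model overlay on the last side picture matched the carrier lying flat and the leaf lying down. I saw no lift, but only in the pictures, as there is no leaf reading.
- **Push:** the vertical force read 8–9 N and was steady. In free air, holding the carrier, it read about -2.7 N, so the carrier presses on the plate with roughly 11–12 N.
- **Other things:** nothing was seen to touch the jar, slide box or forceps, but I did not measure their positions again at the end.
- **Disagreements:** the fitted warmer pose varied by a few millimetres and about 1° between views. In the first fit the top view did not find the carrier's outline. I settled both poses by the overlays.

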